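Spice shakers back into the table caddy

TASK

Tidy the table: stand the four white spice shakers upright in the wooden caddy, each in the compartment whose pad has the colour of its cap. They are ceramic, so set them down rather than dropping them. Leave the two brown medicine bottles, whose caps look alike, standing where they are.

Things in the scene. Friction and masses are not known exactly. Their poses are not given: they have to be found in the camera images.
- shaker_red: Spice shaker: white ceramic cylinder 41 mm across; its top 26 mm is a red cap 42 mm across, flat, with small black holes. 90 mm tall, about 0.14 kg. Loose, starts upright. Origin: centre of the underside, z up; round, so yaw is free. Shakers and bottles start 90 mm or more apart; beside them lie only low things (markers, penknife, remotes, under 18 mm).
- shaker_yellow: Spice shaker: white ceramic cylinder 41 mm across; its top 26 mm is a yellow cap 42 mm across, flat, with small black holes. 90 mm tall, about 0.14 kg. Loose, starts upright. Origin: centre of the underside, z up; round, so yaw is free. Shakers and bottles start 90 mm or more apart; beside them lie only low things (markers, penknife, remotes, under 18 mm).
- shaker_green: Spice shaker: white ceramic cylinder 41 mm across; its top 26 mm is a green cap 42 mm across, flat, with small black holes. 90 mm tall, about 0.14 kg. Loose, starts upright. Origin: centre of the underside, z up; round, so yaw is free. Shakers and bottles start 90 mm or more apart; beside them lie only low things (markers, penknife, remotes, under 18 mm).
- shaker_blue: Spice shaker: white ceramic cylinder 41 mm across; its top 26 mm is a blue cap 42 mm across, flat, with small black holes. 90 mm tall, about 0.14 kg. Loose, starts upright. Origin: centre of the underside, z up; round, so yaw is free. Shakers and bottles start 90 mm or more apart; beside them lie only low things (markers, penknife, remotes, under 18 mm).
- pad_red: Red pad 58 x 58 x 3 mm in a compartment of the wooden caddy. Origin: centre of its underside, 6 mm above the table; y runs along the row of four, x across. Compartments 62 x 62 mm inside, centred on the pads, 68 mm apart; walls 6 mm thick, tops 24 mm above the table. Caddy 278 x 74 mm, fixed. Order of pads varies. Nothing tall stands within 20 mm of it.
- pad_yellow: Yellow pad 58 x 58 x 3 mm in a compartment of the wooden caddy. Origin: centre of its underside, 6 mm above the table; y runs along the row of four, x across. Compartments 62 x 62 mm inside, centred on the pads, 68 mm apart; walls 6 mm thick, tops 24 mm above the table. Caddy 278 x 74 mm, fixed. Order of pads varies. Nothing tall stands within 20 mm of it.
- pad_green: Green pad 58 x 58 x 3 mm in a compartment of the wooden caddy. Origin: centre of its underside, 6 mm above the table; y runs along the row of four, x across. Compartments 62 x 62 mm inside, centred on the pads, 68 mm apart; walls 6 mm thick, tops 24 mm above the table. Caddy 278 x 74 mm, fixed. Order of pads varies. Nothing tall stands within 20 mm of it.
- pad_blue: Blue pad 58 x 58 x 3 mm in a compartment of the wooden caddy. Origin: centre of its underside, 6 mm above the table; y runs along the row of four, x across. Compartments 62 x 62 mm inside, centred on the pads, 68 mm apart; walls 6 mm thick, tops 24 mm above the table. Caddy 278 x 74 mm, fixed. Order of pads varies. Nothing tall stands within 20 mm of it.
- medicine_green: Medicine bottle, stays out of the caddy: brown body 45 mm across, white label, plain green cap only 31 mm across, so a brown shoulder shows round it from above; 85 mm tall, 0.09 kg. Loose, upright. Origin: centre of the underside, z up. Other tall things (mug, napkin holder, bread basket, up to 140 mm) stand farther out.
- medicine_blue: Medicine bottle, stays out of the caddy: brown body 45 mm across, white label, plain blue cap only 31 mm across, so a brown shoulder shows round it from above; 85 mm tall, 0.09 kg. Loose, upright. Origin: centre of the underside, z up. Other tall things (mug, napkin holder, bread basket, up to 140 mm) stand farther out.
Things that resemble listed ones, but are neither listed nor needed, are in the scene too. What is shaped like the shaker_red but purple is not meant.

How it is judged:
By the outcome, as a careful person would: the job done as asked, in the order asked, and still so for the second after the job is handed in, with the robot touching nothing.
It also fails if it takes over 99 s, if anything falls off the work surface, if the arm or the gripper's body presses on something with over 40 N, if the wrist force passes 120 N, or if a joint passes its speed limit or range.

ROBOT

A 6-joint arm with a two-finger parallel gripper is mounted at the origin on the work surface. World frame = base frame: x ahead of the robot, y to its left, z up, the work surface at z = 0. Lengths are in m, angles in degrees, forces in N, time in s.
With the tool pointing down it reaches from about 0.3 to 1 m from the base axis. Payload 5.1 kg.
Tool frame: the origin (TCP) lies on the centre line of the jaws, within the pads' length; the fingertips stand 25 mm ahead of it and the grasp point (between the pads) lies 6 mm ahead of it; z points along the fingers, y is the line along which they close (so a half turn about z gives the same grasp; the last joint's range is limited). The gripper opens to 95 mm and grips with 3 to 60 N. Pads are 20 mm wide; open, the fingers measure 119 mm over their backs; the gripper's body (75 mm by 180 mm) begins 59 mm behind the grasp point.
Start: joints at [-70.565, 7.093, 94.555, -0, 78.352, -4.733], TCP at [0.266, -0.593, 0.205] pointing down, gripper open.
Joint ranges: [-149.61, 149.61], [-58.7, 133.49], [1.44, 155.28], [-77.14, 257.14], [18.33, 153.61], [-166.67, 166.67]. Speed limits (degrees/s): [147.25, 147.25, 180, 180, 180, 180].

INTERFACE

Orientations are given as [roll, pitch, yaw] about the fixed x, y, z axes, in that order (R = Rz(yaw) Ry(pitch) Rx(roll)).
In Python, from rig import readout, cams, robot gives the robot as it stands.
- The arm moves only by the tool play_rows, never from a script. Its argument "motion" is a list of rows, each a list of 3 entries, a list of its own where there are three numbers: the finger opening in cm, from 0 to 9.51, then the shift along the tool's x, y, z in cm, then the turn, a rotation vector about the tool's x, y, z in rad. In form: [[claw, [tx, ty, tz], [ax, ay, az]], ...]. A call has 1 to 12 rows; each row shifts and turns the commanded pose from where the row before left it, along the tool's axes as they then stand; what a row does not reach is not made up. A row lasts 1/10 s, in which the tool goes at most 50 mm and 8.59 degrees, less where a joint would pass 70% of its speed; a pose out of reach is approached as far as the arm can. A call with a gripper value outside its range is refused whole. The fingers move at their own pace and stop on an object; "squeeze" is the grip in N (left out, the last holds). Time passes only in rows, so rows that do not move let the fingers close. It gives the time, the measured TCP pose, the force, the opening and the grip force at its end, in the units of the state.
- readout.get_obs(): the state, without advancing time (a new reading comes with each control period).
- cams.snapshot(name): name is "side" or "top"; returns the picture (400x640x3 uint8, blue, green, red); there is no depth.
- cams.camera_info(name): a dict with "K" (3x3 intrinsics, pixels), "origin" and "attitude" of the camera in the world. Camera axes: x right, y up, looking along -z (the intrinsics and any distortion apply to the point x, -y, -z); pixel columns grow to the right and rows downward; lengths in m; the calibration is good to about 2 mm. A picture is of the moment at which its call begins. camera_info takes no time and is no camera call.
- robot.sign_off(): hands the job in; it is judged then, once.
The state is a dict: "t": time; "joint_positions": joint angles; "joint_vel": joint speeds; "tau": joint torques, N m; "position": TCP position; "ee_rot": TCP orientation; "wrist_force": force on the tool from outside, world axes, zero at the start; "wrist_torque": the same for the moment, N m; "grip_width": finger opening in m; "finger_force": force on a finger pad.
Only numpy, scipy, OpenCV 4.12 (cv2) and the standard library are available. Lean on these libraries where they do the work, as an engineer would, in place of code of your own. Each camera call takes 0.05 s, during which the arm holds its last target. There are 200 camera calls.

## Working session

There is one attempt and no reset: what is moved stays moved. The work goes in short steps, Python scripts to look and compute and a tool call to move; the robot and the scene stay as the last step left them, time stands still between calls to the robot, and variables do not carry over. Pictures are saved under pics/ and viewed, at most 14 in all, crops included, and the job is handed in when it is done.

Besides the shell and the picture viewer there is one more tool, called after ">>>" as a command line: name --argument value ..., lists and objects as JSON in quotes. play_rows: Moves the arm, as the interface text tells. Its arguments: {"type":"object","properties":{"motion":{"type":"array"},"squeeze":{"type":"number"}},"required":["motion"]}

```bash
ls; mkdir -p pics; python3 - <<'E'
from rig import readout,cams,robot
import cv2
for n in("top","side"):
    cv2.imwrite(f"pics/{n}0.png",cams.snapshot(n)); print(n,cams.camera_info(n))
print(readout.get_obs())
E
```

```text
pics
top {'K': array([[471.38914966,   0.        , 329.74236783],
       [  0.        , 471.38914966, 196.79336743],
       [  0.        ,   0.        ,   1.        ]]), 'origin': array([ 0.39481823, -0.00743326,  1.21322582]), 'attitude': array([  7.63756601,   1.30760266, -90.4425734 ])}
side {'K': array([[408.87810659,   0.        , 320.42400937],
       [  0.        , 408.87810659, 195.14467008],
       [  0.        ,   0.        ,   1.        ]]), 'origin': array([0.42851921, 0.57031836, 0.68309854]), 'attitude': array([  41.88891848,    0.35539837, -169.54783199])}
{'t': 0.1, 'joint_positions': array([-7.05651435e+01,  7.12894327e+00,  9.46252528e+01, -1.81384277e-03,
        7.83502495e+01, -4.73329269e+00]), 'joint_vel': array([-0.01111703, -0.1099713 , -0.23039827,  0.02585093,  0.09387967,
       -0.01313569]), 'tau': array([ 5.36200332e-04, -4.18881869e+01, -3.61096895e+01,  7.77061866e-02,
        4.61889000e-02, -6.07843776e-05]), 'position': array([ 0.26588321, -0.59249166,  0.20402955]), 'ee_rot': array([-1.79895764e+02, -6.84884405e-03,  2.41685108e+01]), 'wrist_force': array([-0.00369733,  0.53478618,  0.06668106]), 'wrist_torque': array([ 0.00169807, -0.0603135 ,  0.03362284]), 'finger_force': 0.0, 'grip_width': 0.09548598631868485}
```

View pics/top0.png

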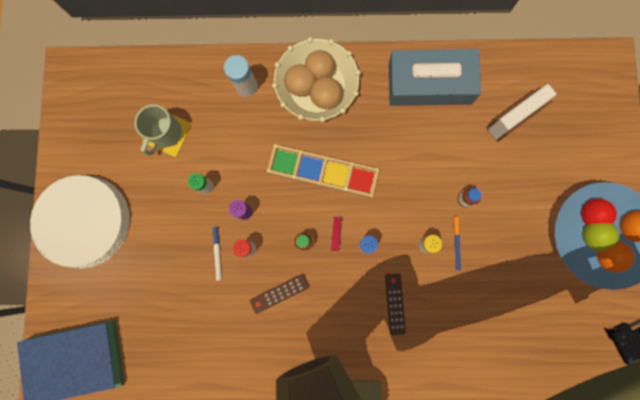

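View pics/side0.png

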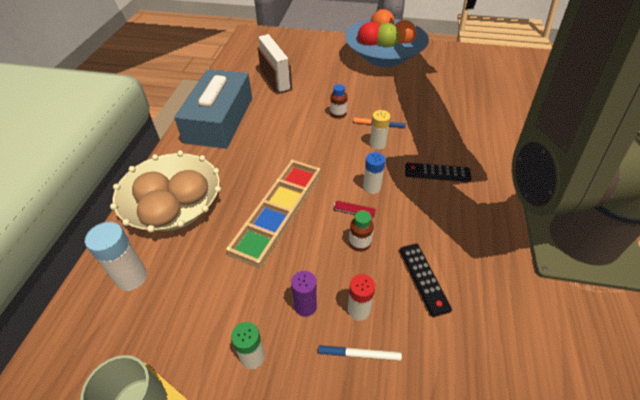

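The top view shows candidates: green caps at (197,182) and (303,241), where the second has a brown shoulder and is medicine. The blue caps are at (369,243) and (472,196), the second being medicine. Also red (241,248), purple lookalike (239,209, not wanted) and yellow (432,243). The big light-blue-topped jar at (238,68) is not wanted. Pads are green (285,162), blue (311,168), yellow (337,174) and red (362,180).

```bash
cat > h.py <<'E'
import numpy as np,cv2
from scipy.spatial.transform import Rotation as R
from rig import readout,cams,robot
def cam(n):
    c=cams.camera_info(n); return c["K"],np.array(c["origin"]),R.from_euler("xyz",c["attitude"],degrees=True).as_matrix()
def ray(n,uv,z):
    K,o,M=cam(n); d=np.linalg.inv(K)@[uv[0],uv[1],1]; d=M@(d*[1,-1,-1]); return o+d*(z-o[2])/d[2]
def proj(n,p):
    K,o,M=cam(n); q=K@((M.T@(np.array(p)-o))*[1,-1,-1]); return q[:2]/q[2]
HUE={"red":[(0,8),(172,180)],"yellow":[(22,34)],"green":[(45,85)],"blue":[(100,118)]}
def blob(im,c,uv,r=16,smin=130):
    h=cv2.cvtColor(im,cv2.COLOR_BGR2HSV); m=np.zeros(im.shape[:2],bool)
    for a,b in HUE[c]: m|=(h[...,0]>=a)&(h[...,0]<=b)
    m&=(h[...,1]>smin)&(h[...,2]>50)
    yy,xx=np.mgrid[:m.shape[0],:m.shape[1]]; m&=(abs(xx-uv[0])<r)&(abs(yy-uv[1])<r)
    n,l,s,ce=cv2.connectedComponentsWithStats(m.astype(np.uint8)); 
    if n<2: return None
    i=1+np.argmax(s[1:,4]); 
    return ce[i]+0.0,s[i],l==i
E
python3 - <<'E'
from h import *
t=cv2.imread("pics/top0.png"); s=cv2.imread("pics/side0.png")
T={"red":(241,248),"yellow":(432,243),"green":(197,182),"blue":(369,243)}
S={"red":(361,290),"yellow":(381,118),"green":(246,337),"blue":(375,163)}
P={"red":(362,180),"yellow":(337,174),"green":(285,162),"blue":(311,168)}
for c in T:
    b=blob(t,c,T[c]); p=ray("top",b[0],.088)[:2]
    # side: fit xy by cap-centre (z .077) 
    bs=blob(s,c,S[c],22); q=ray("side",bs[0],.079)[:2]
    pd=blob(t,c,P[c],15); r=ray("top",pd[0],.009)
    print(c,b[0].round(1),b[1][2:],p.round(4),"side",bs[1][2:],q.round(4),"pad",pd[0].round(1),pd[1][2:],r.round(4))
for n,uv in(("mg",(303,241)),("mb",(473,196))):print(n,ray("top",uv,.085).round(3))
print("purple",ray("top",(240,209),.088).round(3))
cr=t[140:270,180:490]; cv2.imwrite("pics/crop.png",cv2.resize(cr,None,fx=2.58,fy=2.58,interpolation=cv2.INTER_CUBIC))
E
```

```text
red [241.5 248. ] [ 19  17 259] [0.425  0.2284] side [ 27  30 613] [0.4263 0.2277] pad [360.9 179.9] [ 25  25 447] [ 0.5998 -0.0621  0.009 ]
yellow [432.2 243.4] [ 18  18 242] [ 0.4321 -0.2246] side [16  9 97] [ 0.4335 -0.2413] pad [335.5 173.7] [ 26  25 463] [0.6169 0.0035 0.009 ]
green [196.3 181.1] [ 17  16 203] [0.5879 0.3419] side [ 28  30 636] [0.59   0.3428] pad [284.4 161.7] [ 22  22 327] [0.6502 0.1364 0.009 ]
blue [368.5 243.9] [ 16  15 186] [ 0.4321 -0.0741] side [ 19  20 302] [ 0.433  -0.0757] pad [309.9 167.9] [ 23  23 372] [0.6328 0.0698 0.009 ]
mg [0.441 0.082 0.085]
mb [ 0.545 -0.327  0.085]
purple [0.519 0.234 0.088]
```

View pics/crop.png

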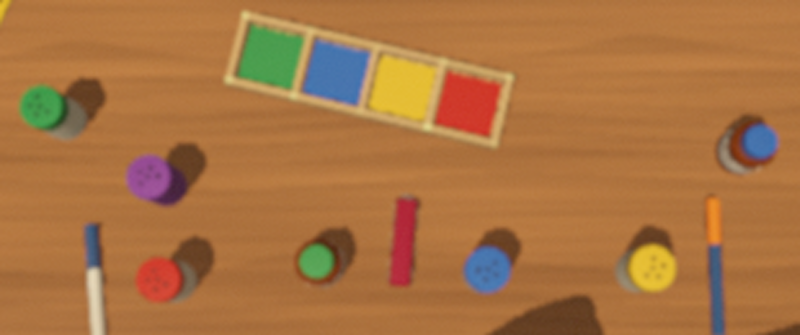

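The crop confirms the choice. Red, yellow, green and blue shakers have holed, wide caps, while the two medicine bottles show a brown shoulder. Pads are 68 mm apart on a line, with caddy yaw about -14.2°. I'll turn the tool so its y runs across the caddy, which puts world yaw at 75.8°.

>>> play_rows --motion '[[9.5, [0, 0, 0], [0, 0, -0.129]], [9.5, [0, 0, 0], [0, 0, -0.129]], [9.5, [0, 0, 0], [0, 0, -0.129]], [9.5, [0, 0, 0], [0, 0, -0.129]], [9.5, [0, 0, 0], [0, 0, -0.129]], [9.5, [0, 0, 0], [0, 0, -0.129]], [9.5, [0, 0, 0], [0, 0, -0.127]], [9.5, [0, 0, 0], [0, 0, 0]]]' --squeeze 15

```text
t: 0.9
position: [0.2659, -0.5927, 0.2045]
ee_rot: [-180.0, -0.1, 75.8]
wrist_force: [0.9, -0.7, 1.0]
grip_width: 0.0951
finger_force: 0.0
```

```bash
cat >> h.py <<'E'
SH={"red":(.4255,.2282),"yellow":(.4325,-.2246),"green":(.589,.3422),"blue":(.4325,-.0748)}
PAD0={"red":(.5998,-.0621),"yellow":(.6169,.0035),"green":(.6502,.1364),"blue":(.6328,.0698)}
_k=dict(red=-1.5,yellow=-.5,blue=.5,green=1.5)
_A=np.array([[1,_k[c]] for c in PAD0]); _s=np.linalg.lstsq(_A,np.array([PAD0[c] for c in PAD0]),rcond=None)[0]
_u=_s[1]/np.linalg.norm(_s[1]); PAD={c:_s[0]+_u*.068*_k[c] for c in PAD0}
YAW=np.degrees(np.arctan2(_u[1],_u[0]))
def d(xy,z):
    o=readout.get_obs(); M=R.from_euler("xyz",o["ee_rot"],degrees=True).as_matrix()
    return (M.T@(np.array([*xy,z])-o["position"])*100).round(2)
def st():
    o=readout.get_obs(); print("t",round(o["t"],2),"pos",o["position"].round(4),"rot",o["ee_rot"].round(2),"w",round(o["grip_width"],4),"F",round(o["finger_force"],1),o["wrist_force"].round(1))
E
python3 -c "
from h import *
st();print(YAW,PAD);print(d(SH['yellow'],.205))"
```

```text
t 0.9 pos [ 0.2659 -0.5927  0.2045] rot [-1.7996e+02 -5.0000e-02  7.5770e+01] w 0.0951 F 0.0 [ 0.9 -0.7  1. ]
75.82938867806551 {'red': array([ 0.59995437, -0.06199625]), 'yellow': array([0.61660146, 0.00393458]), 'green': array([0.64989563, 0.13579625]), 'blue': array([0.63324854, 0.06986542])}
[ 3.978e+01  7.100e+00 -2.000e-02]
```

>>> play_rows --motion '[[9.5, [3.6, 0.65, 0], [0, 0, 0]], [9.5, [3.6, 0.65, 0], [0, 0, 0]], [9.5, [3.6, 0.65, 0], [0, 0, 0]], [9.5, [3.6, 0.65, 0], [0, 0, 0]], [9.5, [3.6, 0.65, 0], [0, 0, 0]], [9.5, [3.6, 0.65, 0], [0, 0, 0]], [9.5, [3.6, 0.65, 0], [0, 0, 0]], [9.5, [3.6, 0.65, 0], [0, 0, 0]], [9.5, [3.6, 0.65, 0], [0, 0, 0]], [9.5, [3.6, 0.65, 0], [0, 0, 0]], [9.5, [3.6, 0.6, 0], [0, 0, 0]], [9.5, [0.2, 0, 0], [0, 0, 0]]]'

```text
t: 2.1
position: [0.4335, -0.2216, 0.205]
ee_rot: [180.0, -0.1, 75.9]
wrist_force: [0.3, -0.6, 0.2]
grip_width: 0.0951
finger_force: 0.0
```

```bash
python3 -c "
from h import *
st();print(d(SH['yellow'],.076))
s=cams.snapshot('side');b=blob(s,'yellow',(381,118),22);print(b[0],b[1])
g=s[60:300,230:550];cv2.imwrite('pics/s1.png',cv2.resize(g,None,fx=2.4,fy=2.4))"
```

```text
t 2.1 pos [ 0.4335 -0.2216  0.205 ] rot [ 1.800e+02 -6.000e-02  7.589e+01] w 0.0951 F 0.0 [ 0.3 -0.6  0.2]
[-0.33 -0.02 12.9 ]
[383. 113.] [383 113   1   1   1]
```

View pics/s1.png

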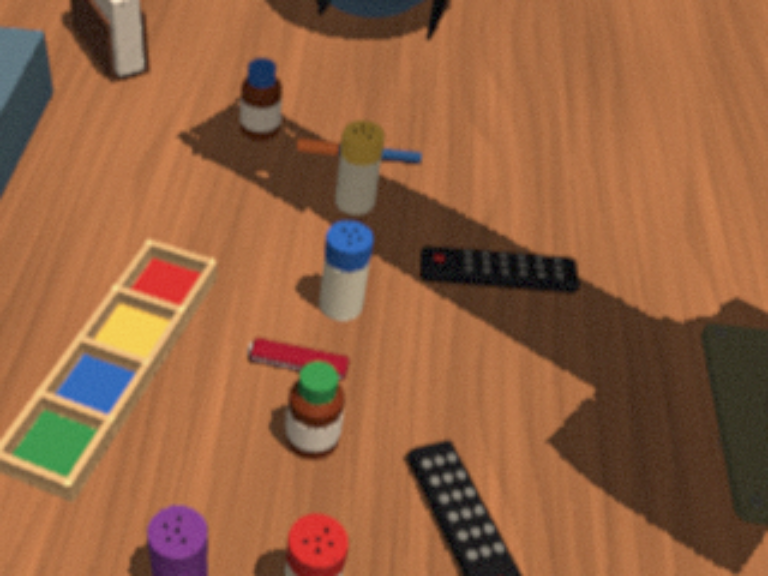

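The crop shows the yellow shaker standing at crop (362,165) and the two black fingertips straddling it from above, at (325,5) and (435,30). I'll descend.

>>> play_rows --motion '[[9.5, [-0.3, 0, 1.5], [0, 0, 0]], [9.5, [0, 0, 3], [0, 0, 0]], [9.5, [0, 0, 3], [0, 0, 0]], [9.5, [0, 0, 3], [0, 0, 0]], [9.5, [0, 0, 1.5], [0, 0, 0]], [9.5, [0, 0, 0.9], [0, 0, 0]], [9.5, [0, 0, 0], [0, 0, 0]], [9.5, [0, 0, 0], [0, 0, 0]]]'

```text
t: 2.95
position: [0.4325, -0.2283, 0.0772]
ee_rot: [179.9, 0.0, 75.8]
wrist_force: [0.5, -0.2, 0.3]
grip_width: 0.0949
finger_force: 0.0
```

```bash
python3 -c "
from h import *
st();print(d(SH['yellow'],.076), proj('side',(.4325,-.2246,.05)))
s=cams.snapshot('side')
g=s[30:230,260:500];cv2.imwrite('pics/s2.png',cv2.resize(g,None,fx=2.9,fy=2.9))"
```

```text
t 2.95 pos [ 0.4325 -0.2283  0.0772] rot [1.7991e+02 4.0000e-02 7.5750e+01] w 0.0949 F 0.0 [ 0.5 -0.2  0.3]
[ 0.36 -0.09  0.12] [379.8030301  129.11835563]
```

View pics/s2.png

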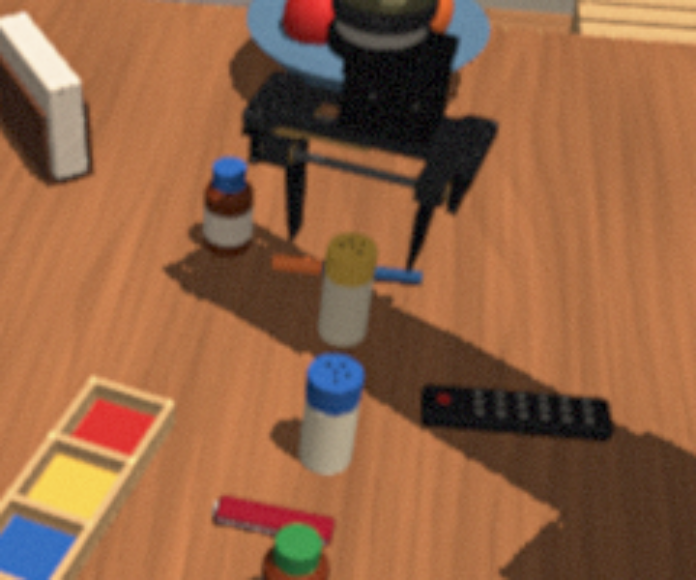

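The fingertips show at crop (292,240) and (413,268), and seem to be behind or above the shaker. I'll check this numerically and from the top.

```bash
python3 -c "
from h import *
st();o=readout.get_obs()['position']
M=R.from_euler('xyz',readout.get_obs()['ee_rot'],degrees=True).as_matrix()
for s in(-.0595,-.0475,0,.0475,.0595):
  p=o+M@[0,s,.025]; print(s,p.round(3),proj('side',p).round(1))
for uv in((260+292/2.9,30+240/2.9),(260+413/2.9,30+268/2.9)):print(ray('side',uv,.052).round(4),ray('side',uv,.09).round(4))
s=cams.snapshot('top')
g=s[130:300,330:540];cv2.imwrite('pics/t2.png',cv2.resize(g,None,fx=3,fy=3))"
```

```text
t 3.0 pos [ 0.4328 -0.2284  0.0777] rot [1.7986e+02 5.0000e-02 7.5770e+01] w 0.0952 F 0.0 [-0.4  0.2 -0.8]
-0.0595 [ 0.375 -0.214  0.053] [403.5 133.8]
-0.0475 [ 0.387 -0.217  0.053] [398.7 132.4]
0 [ 0.433 -0.228  0.053] [379.9 127.2]
0.0475 [ 0.479 -0.24   0.053] [361.6 122.2]
0.0595 [ 0.491 -0.243  0.053] [357.  120.9]
[ 0.4856 -0.2787  0.052 ] [ 0.4822 -0.2276  0.09  ]
[ 0.38   -0.2577  0.052 ] [ 0.3829 -0.2078  0.09  ]
```

View pics/t2.png

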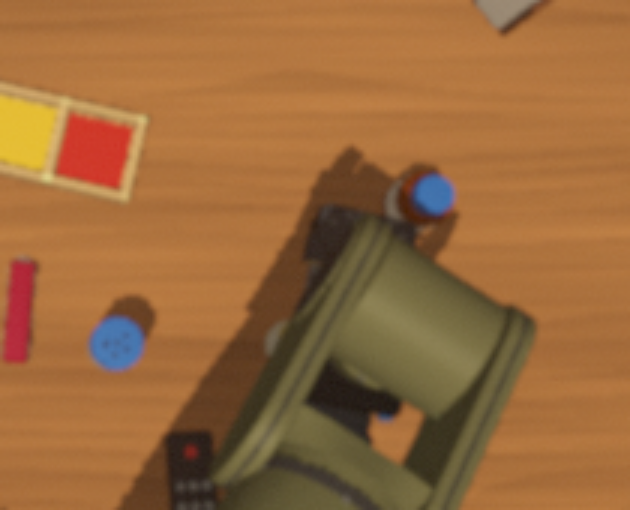

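```bash
python3 -c "
from h import *
p=np.array([.4335,-.2216,.18]);u=np.array([.97,-.245,0])
for s in(-.0535,0,.0535):print(proj('side',p+u*s).round(1))
print(ray('side',(365.4,62),.18),ray('side',(411.2,72.5),.18))
print(cams.camera_info('side'))
# FK-free check: yellow cap/blue cap predicted in side view
for c in SH:print(c,proj('side',(*SH[c],.09)).round(1),proj('side',(*SH[c],0)).round(1))
s=cams.snapshot('side'); a=cv2.imread('pics/s2.png')
g=s[90:150,330:430];cv2.imwrite('pics/s3.png',cv2.resize(g,None,fx=8,fy=8,interpolation=cv2.INTER_CUBIC))
"
```

```text
[409.   88.8]
[385.3  83.1]
[362.3  77.6]
[ 0.48586574 -0.30143344  0.18      ] [ 0.37930335 -0.27430864  0.18      ]
{'K': array([[408.87810659,   0.        , 320.42400937],
       [  0.        , 408.87810659, 195.14467008],
       [  0.        ,   0.        ,   1.        ]]), 'origin': array([0.42851921, 0.57031836, 0.68309854]), 'attitude': array([  41.88891848,    0.35539837, -169.54783199])}
red [362.6 284.6] [359.1 310. ]
yellow [381.5 115.7] [377.8 144.8]
green [245.  334.1] [252.8 356.6]
blue [375.6 158.6] [371.9 187.6]
```

View pics/s3.png

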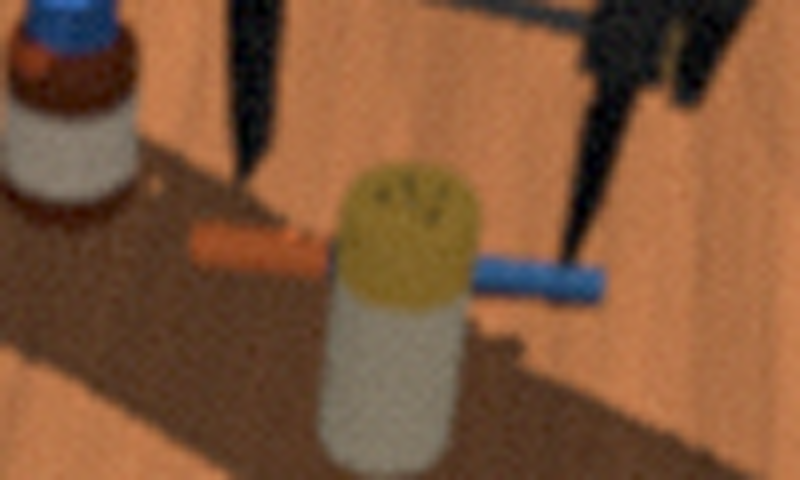

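The tips appear about 10 rows above their predicted place, while the shaker itself matches. I'll use the top view to tell a y offset from a z offset.

```bash
python3 -c "
from h import *
o=readout.get_obs();M=R.from_euler('xyz',o['ee_rot'],degrees=True).as_matrix()
for zz in(-.053,-.08,-.11):
  for x in(-.0375,.0375):
    p=o['position']+M@[x,.09,zz]; print(p.round(3),'top',proj('top',p).round(1),'side',proj('side',p).round(1))
for s in(-.09,.09):
  for x in(-.0375,.0375):
    p=o['position']+M@[x,s,-.053]; print('bottom',s,x,proj('side',p).round(1))
s=cams.snapshot('top');t=cv2.imread('pics/top0.png')
g=s[180:290,400:510];cv2.imwrite('pics/t3.png',cv2.resize(cv2.convertScaleAbs(g,alpha=2,beta=20),None,fx=5,fy=5,interpolation=cv2.INTER_CUBIC))
"
```

```text
[ 0.511 -0.287  0.131] top [461.7 208.1] side [352.8  82.8]
[ 0.529 -0.214  0.131] top [429.6 200.4] side [340.8  99.6]
[ 0.511 -0.287  0.158] top [464.8 206.8] side [353.5  72.8]
[ 0.529 -0.214  0.158] top [431.9 199. ] side [341.2  89.5]
[ 0.511 -0.287  0.188] top [468.4 205.3] side [354.2  61.2]
[ 0.529 -0.214  0.188] top [434.5 197.2] side [341.6  77.7]
bottom -0.09 -0.0375 [426.3 101.1]
bottom -0.09 0.0375 [417.3 119.7]
bottom 0.09 -0.0375 [352.8  82.8]
bottom 0.09 0.0375 [340.8  99.6]
```

View pics/t3.png

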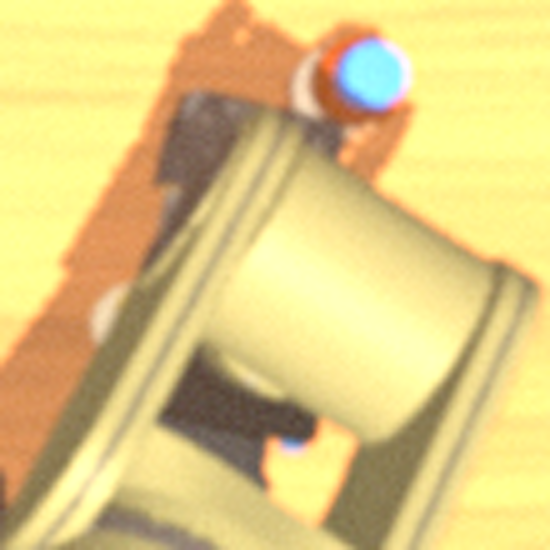

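The y position is right, since the body's corners match in the top view, but the gripper appears about 30 mm higher than the stated geometry. Descending another 2.5 cm is safe either way (tips at 27 or 58 mm, body above the cap). Set-down heights will be relative, so I'll do that and close gently.

>>> play_rows --motion '[[9.5, [0.35, -0.1, 1], [0, 0, 0]], [9.5, [0, 0, 1], [0, 0, 0]], [9.5, [0, 0, 0.6], [0, 0, 0]], [9.5, [0, 0, 0], [0, 0, 0]], [9.5, [0, 0, 0], [0, 0, 0]]]' --squeeze 15

```text
t: 3.65
position: [0.4315, -0.2237, 0.0497]
ee_rot: [-179.9, -0.0, 75.8]
wrist_force: [-0.6, -0.0, 0.3]
grip_width: 0.095
finger_force: 0.0
```

```bash
python3 -c "
from h import *
st()
s=cams.snapshot('side')
g=s[70:160,310:450];cv2.imwrite('pics/s4.png',cv2.resize(g,None,fx=5,fy=5,interpolation=cv2.INTER_CUBIC))
"
```

```text
t 3.65 pos [ 0.4315 -0.2237  0.0497] rot [-1.7995e+02 -2.0000e-02  7.5790e+01] w 0.095 F 0.0 [-0.6 -0.   0.3]
```

View pics/s4.png

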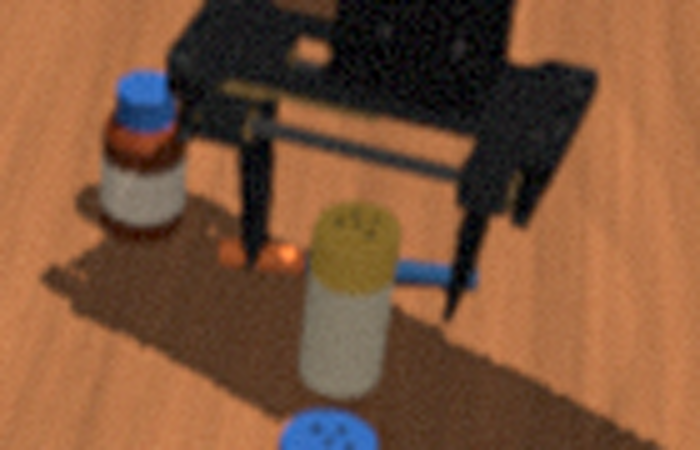

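The fingertips at crop (252,268) and (450,318) straddle the shaker at a usable depth. I'll close.

>>> play_rows --motion '[[3.5, [0, 0, 0], [0, 0, 0]], [3.5, [0, 0, 0], [0, 0, 0]], [3.5, [0, 0, 0], [0, 0, 0]], [3.5, [0, 0, 0], [0, 0, 0]], [3.5, [0, 0, 0], [0, 0, 0]], [3.5, [0, 0, 0], [0, 0, 0]], [3.5, [0, 0, 0], [0, 0, 0]], [3.5, [0, 0, 0], [0, 0, 0]]]' --squeeze 15

```text
t: 4.5
position: [0.4318, -0.2239, 0.0502]
ee_rot: [180.0, 0.0, 75.8]
wrist_force: [0.2, -0.0, 1.0]
grip_width: 0.0413
finger_force: 15.0
```

>>> play_rows --motion '[[3.5, [0, 0, -0.5], [0, 0, 0]], [3.5, [0, 0, -1], [0, 0, 0]], [3.5, [0, 0, -2], [0, 0, 0]], [3.5, [0, 0, -2.5], [0, 0, 0]], [3.5, [0, 0, -2.5], [0, 0, 0]], [3.5, [0, 0, -2.5], [0, 0, 0]], [3.5, [0, 0, -1], [0, 0, 0]], [3.5, [0, 0, 0], [0, 0, 0]], [3.5, [0, 0, 0], [0, 0, 0]]]' --squeeze 20

```text
t: 5.4
position: [0.4313, -0.2236, 0.1693]
ee_rot: [-179.9, -0.0, 75.8]
wrist_force: [-0.8, 0.2, -2.1]
grip_width: 0.0411
finger_force: 20.0
```

```bash
python3 -c "
from h import *
st();print(d(PAD['yellow'],.17)); o=readout.get_obs()['position']
for z in(.21,.12):print(proj('side',(o[0],o[1],z)))
s=cams.snapshot('side')
g=s[20:170,280:480];cv2.imwrite('pics/s5.png',cv2.resize(g,None,fx=3.5,fy=3.5,interpolation=cv2.INTER_CUBIC))
"
```

```text
t 5.4 pos [ 0.4313 -0.2236  0.1693] rot [-1.7993e+02 -2.0000e-02  7.5790e+01] w 0.0411 F 20.0 [-0.8  0.2 -2.1]
[26.61 12.38 -0.08]
[387.98191118  70.4397509 ]
[383.41039574 105.4597705 ]
```

View pics/s5.png

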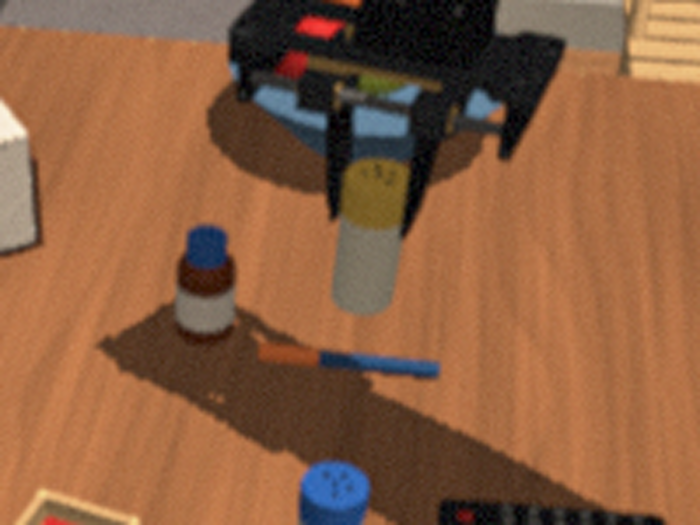

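The shaker is held upright by its cap and lifted, with the cap top at (387,69), which agrees with z = 0.21. Next I'll carry it to the yellow pad.

>>> play_rows --motion '[[3.5, [1.5, 0.7, 0], [0, 0, 0]], [3.5, [2.7, 1.25, 0], [0, 0, 0]], [3.5, [2.7, 1.25, 0], [0, 0, 0]], [3.5, [2.7, 1.25, 0], [0, 0, 0]], [3.5, [2.7, 1.25, 0], [0, 0, 0]], [3.5, [2.7, 1.25, 0], [0, 0, 0]], [3.5, [2.7, 1.25, 0], [0, 0, 0]], [3.5, [2.7, 1.25, 0], [0, 0, 0]], [3.5, [2.7, 1.25, 0], [0, 0, 0]], [3.5, [2.1, 1.0, 0], [0, 0, 0]], [3.5, [1.4, 0.7, 0], [0, 0, 0]], [3.5, [0, 0, 0], [0, 0, 0]]]'

```text
t: 6.65
position: [0.6172, 0.0047, 0.1684]
ee_rot: [-179.9, 0.0, 75.9]
wrist_force: [0.5, -0.7, -2.8]
grip_width: 0.0413
finger_force: 20.0
```

```bash
cat >> h.py <<'E'
def held(c,z=.209):
    "cap blob in the side view against prediction for a cap at the TCP's xy"
    o=readout.get_obs()["position"]; s=cams.snapshot("side"); e=proj("side",(o[0],o[1],z-.011))
    b=blob(s,c,e,30,110); print("cap",None if b is None else (b[0].round(1),b[1][2:],ray("side",b[0],z-.011)[:2].round(4)),"exp",e.round(1)); return s
E
python3 -c "
from h import *
st();print(d(PAD['yellow'],.17)); held('yellow')
"
```

```text
t 6.65 pos [0.6172 0.0047 0.1684] rot [-1.7985e+02  2.0000e-02  7.5900e+01] w 0.0413 F 20.0 [ 0.5 -0.7 -2.8]
[-0.09 -0.04 -0.16]
cap (array([275., 123.]), array([1, 1, 1], dtype=int32), array([ 0.6285, -0.0225])) exp [277.2 132.8]
```

>>> play_rows --motion '[[3.5, [-0.1, 0, 1.5], [0, 0, 0]], [3.5, [0, 0, 2.5], [0, 0, 0]], [3.5, [0, 0, 2.5], [0, 0, 0]], [3.5, [0, 0, 2], [0, 0, 0]], [3.5, [0, 0, 1], [0, 0, 0]], [3.5, [0, 0, 0.6], [0, 0, 0]], [3.5, [0, 0, 0.2], [0, 0, 0]], [3.5, [0, 0, 0], [0, 0, 0]]]'

```text
t: 7.5
position: [0.6174, 0.0023, 0.0678]
ee_rot: [179.9, -0.0, 75.8]
wrist_force: [0.1, -0.6, -1.7]
grip_width: 0.0416
finger_force: 20.0
```

```bash
python3 -c "
from h import *
st();print(d(PAD['yellow'],.0592))
s=cams.snapshot('side');g=s[60:280,190:430];cv2.imwrite('pics/s6.png',cv2.resize(g,None,fx=2.7,fy=2.7,interpolation=cv2.INTER_CUBIC))
"
```

```text
t 7.5 pos [0.6174 0.0023 0.0678] rot [ 1.7994e+02 -1.0000e-02  7.5770e+01] w 0.0416 F 20.0 [ 0.1 -0.6 -1.7]
[ 0.14 -0.12  0.86]
```

View pics/s6.png

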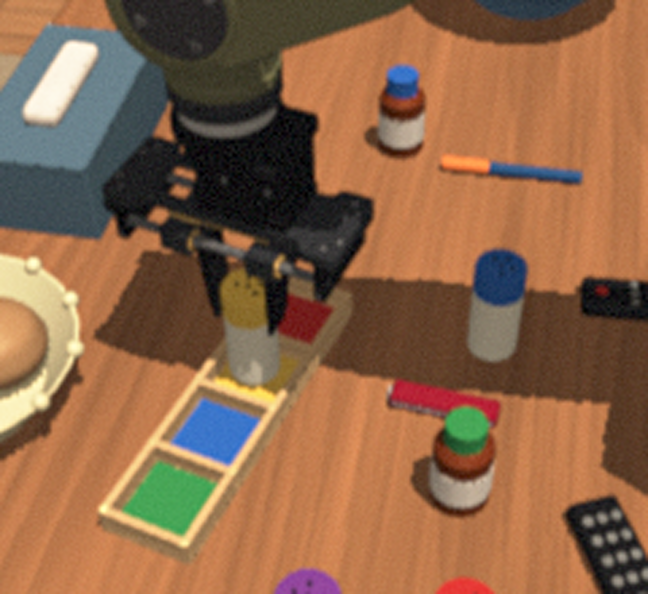

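The yellow shaker hangs just above the yellow pad at crop (250,375), inside the walls, with the gripper clear of the bread basket. Lowering the last bit.

>>> play_rows --motion '[[3.5, [0.1, 0, 0.3], [0, 0, 0]], [3.5, [0, 0, 0.2], [0, 0, 0]], [3.5, [0, 0, 0.1], [0, 0, 0]], [3.5, [0, 0, 0.1], [0, 0, 0]], [3.5, [0, 0, 0], [0, 0, 0]], [3.5, [0, 0, 0], [0, 0, 0]]]'

```text
t: 8.15
position: [0.6172, 0.0036, 0.0601]
ee_rot: [-180.0, -0.0, 75.8]
wrist_force: [0.1, -0.3, -1.6]
grip_width: 0.041
finger_force: 20.0
```

>>> play_rows --motion '[[3.5, [0, 0, 0.05], [0, 0, 0]], [3.5, [0, 0, 0.05], [0, 0, 0]], [3.5, [0, 0, 0], [0, 0, 0]]]'

```text
t: 8.45
position: [0.6173, 0.0035, 0.0592]
ee_rot: [180.0, -0.0, 75.8]
wrist_force: [-0.8, 0.2, -1.1]
grip_width: 0.0415
finger_force: 20.0
```

>>> play_rows --motion '[[3.5, [0, 0, 0.05], [0, 0, 0]], [3.5, [0, 0, 0.05], [0, 0, 0]], [3.5, [0, 0, 0], [0, 0, 0]]]'

```text
t: 8.75
position: [0.6175, 0.0036, 0.0591]
ee_rot: [180.0, -0.0, 75.8]
wrist_force: [-2.7, -0.0, 5.0]
grip_width: 0.0415
finger_force: 20.0
```

Contact at the expected height. Release and rise.

>>> play_rows --motion '[[5, [0, 0, 0], [0, 0, 0]], [7, [0, 0, 0], [0, 0, 0]], [9.5, [0, 0, 0], [0, 0, 0]], [9.5, [0, 0, 0], [0, 0, 0]], [9.5, [0, 0, 0], [0, 0, 0]], [9.5, [0, 0, -1], [0, 0, 0]], [9.5, [0, 0, -2.5], [0, 0, 0]], [9.5, [0, 0, -3], [0, 0, 0]], [9.5, [0, 0, -3], [0, 0, 0]], [9.5, [0, 0, -2], [0, 0, 0]], [9.5, [0, 0, 0], [0, 0, 0]]]'

```text
t: 9.85
position: [0.6199, 0.0033, 0.1785]
ee_rot: [179.5, -0.1, 75.8]
wrist_force: [1.0, -0.2, 0.8]
grip_width: 0.0949
finger_force: 0.0
```

```bash
python3 -c "
from h import *
st();print(d(SH['blue'],.17)); s=cams.snapshot('side'); b=blob(s,'yellow',proj('side',(*PAD['yellow'],.088)),25,110); print(b[0],b[1],ray('side',b[0],.088),PAD['yellow'])
g=s[60:280,190:430];cv2.imwrite('pics/s7.png',cv2.resize(g,None,fx=2.7,fy=2.7,interpolation=cv2.INTER_CUBIC))
"
```

```text
t 9.85 pos [0.6199 0.0033 0.1785] rot [ 1.7951e+02 -9.0000e-02  7.5790e+01] w 0.0949 F 0.0 [ 1.  -0.2  0.8]
[-12.18 -16.25   0.69]
[296.15384615 195.53846154] [294 192   7   8  39] [0.57548779 0.0554533  0.088     ] [0.61660146 0.00393458]
```

View pics/s7.png

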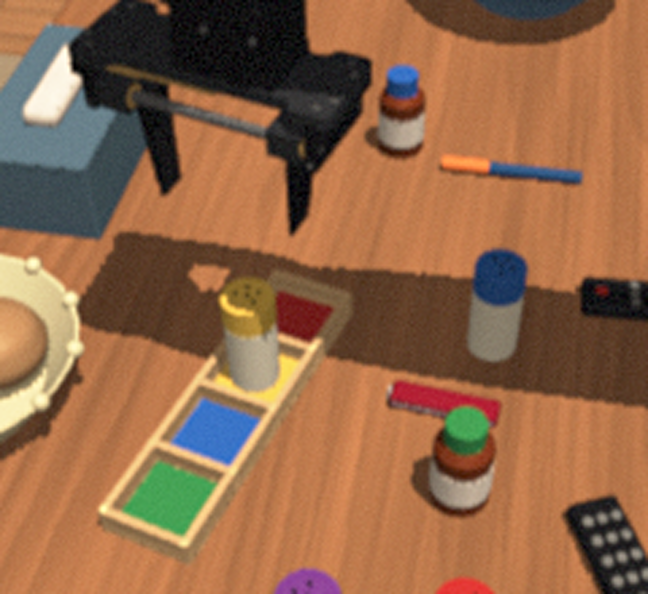

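The yellow shaker stands upright on its pad at crop (250,340). Next the blue one.

>>> play_rows --motion '[[9.5, [-0.9, -1.2, 0], [0, 0, 0]], [9.5, [-1.8, -2.4, 0], [0, 0, 0]], [9.5, [-1.8, -2.4, 0], [0, 0, 0]], [9.5, [-1.8, -2.4, 0], [0, 0, 0]], [9.5, [-1.8, -2.4, 0], [0, 0, 0]], [9.5, [-1.8, -2.4, 0], [0, 0, 0]], [9.5, [-1.4, -1.9, 0], [0, 0, 0]], [9.5, [-0.8, -1.1, 0], [0, 0, 0]], [9.5, [0, 0, 0], [0, 0, 0]], [9.5, [0, 0, 0], [0, 0, 0]]]'

```text
t: 10.9
position: [0.4302, -0.0738, 0.1721]
ee_rot: [-179.9, -0.0, 75.8]
wrist_force: [0.1, -0.5, 0.4]
grip_width: 0.0948
finger_force: 0.0
```

```bash
python3 -c "
from h import *
st();print(d(SH['blue'],.05)); s=cams.snapshot('side'); b=blob(s,'blue',(375,163),22); print(b[0],b[1])
"
```

```text
t 10.9 pos [ 0.4302 -0.0738  0.1721] rot [-1.7993e+02 -2.0000e-02  7.5760e+01] w 0.0948 F 0.0 [ 0.1 -0.5  0.4]
[-0.04  0.26 12.21]
[374.72368421 162.15460526] [366 153  19  20 304]
```

>>> play_rows --motion '[[9.5, [0, 0.25, 1.5], [0, 0, 0]], [9.5, [0, 0, 3], [0, 0, 0]], [9.5, [0, 0, 3], [0, 0, 0]], [9.5, [0, 0, 2.5], [0, 0, 0]], [9.5, [0, 0, 1.5], [0, 0, 0]], [9.5, [0, 0, 0.7], [0, 0, 0]], [9.5, [0, 0, 0], [0, 0, 0]], [9.5, [0, 0, 0], [0, 0, 0]]]'

```text
t: 11.75
position: [0.4337, -0.0746, 0.0518]
ee_rot: [179.9, -0.0, 75.8]
wrist_force: [-0.8, 0.9, -0.4]
grip_width: 0.095
finger_force: 0.0
```

>>> play_rows --motion '[[3.5, [0, 0, 0], [0, 0, 0]], [3.5, [0, 0, 0], [0, 0, 0]], [3.5, [0, 0, 0], [0, 0, 0]], [3.5, [0, 0, 0], [0, 0, 0]], [3.5, [0, 0, 0], [0, 0, 0]], [3.5, [0, 0, 0], [0, 0, 0]], [3.5, [0, 0, 0], [0, 0, 0]], [3.5, [0, 0, 0], [0, 0, 0]]]' --squeeze 20

```text
t: 12.55
position: [0.4329, -0.0746, 0.0511]
ee_rot: [-180.0, -0.0, 75.8]
wrist_force: [0.8, 0.3, -0.7]
grip_width: 0.0414
finger_force: 20.0
```

>>> play_rows --motion '[[3.5, [0, 0, -0.5], [0, 0, 0]], [3.5, [0, 0, -1], [0, 0, 0]], [3.5, [0, 0, -2], [0, 0, 0]], [3.5, [0, 0, -2.5], [0, 0, 0]], [3.5, [0, 0, -2.5], [0, 0, 0]], [3.5, [0, 0, -2.5], [0, 0, 0]], [3.5, [0, 0, -1], [0, 0, 0]], [3.5, [0, 0, 0], [0, 0, 0]], [3.5, [0, 0, 0], [0, 0, 0]]]'

```text
t: 13.45
position: [0.4324, -0.0745, 0.1703]
ee_rot: [-179.9, -0.0, 75.8]
wrist_force: [-0.5, -0.1, -1.5]
grip_width: 0.0414
finger_force: 20.0
```

```bash
python3 -c "
from h import *
st();print(d(PAD['blue'],.171)); held('blue')
"
```

```text
t 13.45 pos [ 0.4324 -0.0745  0.1703] rot [-179.93   -0.     75.79] w 0.0414 F 20.0 [-0.5 -0.1 -1.5]
[18.92 15.93 -0.09]
cap (array([380.1, 117.3]), array([ 22,  22, 390], dtype=int32), array([ 0.4341, -0.0746])) exp [381.  117.4]
```

>>> play_rows --motion '[[3.5, [1.2, 1.0, -0.5], [0, 0, 0]], [3.5, [2.1, 1.8, -0.5], [0, 0, 0]], [3.5, [2.2, 1.85, 0], [0, 0, 0]], [3.5, [2.2, 1.85, 0], [0, 0, 0]], [3.5, [2.2, 1.85, 0], [0, 0, 0]], [3.5, [2.2, 1.85, 0], [0, 0, 0]], [3.5, [2.2, 1.85, 0], [0, 0, 0]], [3.5, [2.2, 1.85, 0], [0, 0, 0]], [3.5, [1.5, 1.2, 0], [0, 0, 0]], [3.5, [0.9, 0.8, 0], [0, 0, 0]], [3.5, [0, 0, 0], [0, 0, 0]], [3.5, [0, 0, 0], [0, 0, 0]]]'

```text
t: 14.7
position: [0.633, 0.0696, 0.1803]
ee_rot: [-179.9, 0.0, 75.8]
wrist_force: [-0.1, -0.3, -1.6]
grip_width: 0.0411
finger_force: 20.0
```

```bash
python3 -c "
from h import *
st();print(d(PAD['blue'],.060)); held('blue',.219)
"
```

```text
t 14.7 pos [0.633  0.0696 0.1803] rot [-1.7991e+02  4.0000e-02  7.5800e+01] w 0.0411 F 20.0 [-0.1 -0.3 -1.6]
[ 0.04  0.04 12.03]
cap (array([256. , 150.7]), array([ 22,  26, 421], dtype=int32), array([0.6373, 0.0697])) exp [258.4 150.9]
```

>>> play_rows --motion '[[3.5, [0, 0, 1.5], [0, 0, 0]], [3.5, [0, 0, 2.5], [0, 0, 0]], [3.5, [0, 0, 3], [0, 0, 0]], [3.5, [0, 0, 2], [0, 0, 0]], [3.5, [0, 0, 1.2], [0, 0, 0]], [3.5, [0, 0, 0.8], [0, 0, 0]], [3.5, [0, 0, 0.4], [0, 0, 0]], [3.5, [0, 0, 0.2], [0, 0, 0]], [3.5, [0, 0, 0.1], [0, 0, 0]], [3.5, [0, 0, 0.1], [0, 0, 0]], [3.5, [0, 0, 0], [0, 0, 0]], [3.5, [0, 0, 0], [0, 0, 0]]]'

```text
t: 15.95
position: [0.6337, 0.0696, 0.0636]
ee_rot: [180.0, -0.0, 75.8]
wrist_force: [0.3, 0.2, -1.8]
grip_width: 0.0416
finger_force: 20.0
```

>>> play_rows --motion '[[3.5, [0, 0, 0.1], [0, 0, 0]], [3.5, [0, 0, 0.1], [0, 0, 0]], [3.5, [0, 0, 0.1], [0, 0, 0]], [3.5, [0, 0, 0.05], [0, 0, 0]], [3.5, [0, 0, 0], [0, 0, 0]]]'

```text
t: 16.45
position: [0.6335, 0.0696, 0.0602]
ee_rot: [-180.0, -0.0, 75.8]
wrist_force: [-1.0, 0.1, 2.1]
grip_width: 0.0414
finger_force: 20.0
```

>>> play_rows --motion '[[3.5, [0, 0, 0.03], [0, 0, 0]], [5, [0, 0, 0], [0, 0, 0]], [7, [0, 0, 0], [0, 0, 0]], [9.5, [0, 0, 0], [0, 0, 0]], [9.5, [0, 0, 0], [0, 0, 0]], [9.5, [0, 0, 0], [0, 0, 0]], [9.5, [0, 0, -1], [0, 0, 0]], [9.5, [0, 0, -2.5], [0, 0, 0]], [9.5, [0, 0, -3], [0, 0, 0]], [9.5, [0, 0, -3], [0, 0, 0]], [9.5, [0, 0, -2], [0, 0, 0]], [9.5, [0, 0, 0], [0, 0, 0]]]'

```text
t: 17.65
position: [0.6361, 0.0696, 0.1798]
ee_rot: [179.5, -0.1, 75.8]
wrist_force: [1.0, -0.3, 0.4]
grip_width: 0.0946
finger_force: 0.0
```

```bash
python3 -c "
from h import *
st();print(d(SH['red'],.172)); s=cams.snapshot('side')
b=blob(s,'blue',proj('side',(*PAD['blue'],.088)),25,110); print(b[0],b[1],ray('side',b[0],.088),PAD['blue'])
b=blob(s,'red',(361,290),24); print(b[0],b[1],ray('side',b[0],.079))
"
```

```text
t 17.65 pos [0.6361 0.0696 0.1798] rot [ 1.7952e+02 -1.3000e-01  7.5790e+01] w 0.0946 F 0.0 [ 1.  -0.3  0.4]
[ 10.2  -24.31   0.6 ]
[265.30909091 196.53246753] [255 186  21  22 385] [0.63419576 0.06859128 0.088     ] [0.63324854 0.06986542]
[361.71980676 287.61674718] [349 273  27  30 621] [0.42631267 0.22759796 0.079     ]
```

>>> play_rows --motion '[[9.5, [0.5, -1.2, 0], [0, 0, 0]], [9.5, [1.1, -2.6, 0], [0, 0, 0]], [9.5, [1.1, -2.7, 0], [0, 0, 0]], [9.5, [1.1, -2.7, 0], [0, 0, 0]], [9.5, [1.1, -2.7, 0], [0, 0, 0]], [9.5, [1.1, -2.7, 0], [0, 0, 0]], [9.5, [1.1, -2.7, 0], [0, 0, 0]], [9.5, [1.1, -2.7, 0], [0, 0, 0]], [9.5, [1.1, -2.5, 0], [0, 0, 0]], [9.5, [0.9, -1.7, 0], [0, 0, 0]], [9.5, [0, 0, 0], [0, 0, 0]], [9.5, [0, 0, 0], [0, 0, 0]]]'

```text
t: 18.9
position: [0.4227, 0.2277, 0.1728]
ee_rot: [-179.9, 0.1, 75.9]
wrist_force: [0.1, 0.1, 0.4]
grip_width: 0.095
finger_force: 0.0
```

```bash
python3 -c "
from h import *
st();print(d(SH['red'],.051))"
```

```text
t 18.9 pos [0.4227 0.2277 0.1728] rot [-1.799e+02  9.000e-02  7.586e+01] w 0.095 F 0.0 [0.1 0.1 0.4]
[ 0.14  0.28 12.18]
```

>>> play_rows --motion '[[9.5, [0.1, 0.2, 1.5], [0, 0, 0]], [9.5, [0, 0, 3], [0, 0, 0]], [9.5, [0, 0, 3], [0, 0, 0]], [9.5, [0, 0, 2.5], [0, 0, 0]], [9.5, [0, 0, 1.5], [0, 0, 0]], [9.5, [0, 0, 0.7], [0, 0, 0]], [9.5, [0, 0, 0], [0, 0, 0]], [9.5, [0, 0, 0], [0, 0, 0]]]'

```text
t: 19.7
position: [0.4267, 0.2282, 0.0526]
ee_rot: [180.0, -0.0, 75.8]
wrist_force: [0.6, 0.4, -0.2]
grip_width: 0.0952
finger_force: 0.0
```

>>> play_rows --motion '[[3.5, [0, 0, 0], [0, 0, 0]], [3.5, [0, 0, 0], [0, 0, 0]], [3.5, [0, 0, 0], [0, 0, 0]], [3.5, [0, 0, 0], [0, 0, 0]], [3.5, [0, 0, 0], [0, 0, 0]], [3.5, [0, 0, 0], [0, 0, 0]], [3.5, [0, 0, 0], [0, 0, 0]], [3.5, [0, 0, 0], [0, 0, 0]]]' --squeeze 20

```text
t: 20.5
position: [0.426, 0.2283, 0.0523]
ee_rot: [-180.0, 0.0, 75.8]
wrist_force: [-0.3, -0.1, 0.6]
grip_width: 0.0417
finger_force: 20.0
```

>>> play_rows --motion '[[3.5, [0, 0, -0.5], [0, 0, 0]], [3.5, [0, 0, -1], [0, 0, 0]], [3.5, [0, 0, -2], [0, 0, 0]], [3.5, [0, 0, -2.5], [0, 0, 0]], [3.5, [0, 0, -2.5], [0, 0, 0]], [3.5, [0, 0, -2.5], [0, 0, 0]], [3.5, [0, 0, -1.8], [0, 0, 0]], [3.5, [0, 0, 0], [0, 0, 0]], [3.5, [0, 0, 0], [0, 0, 0]]]'

```text
t: 21.4
position: [0.4261, 0.2283, 0.1806]
ee_rot: [180.0, -0.0, 75.8]
wrist_force: [-0.6, -0.4, -1.1]
grip_width: 0.0411
finger_force: 20.0
```

```bash
python3 -c "
from h import *
st();print(d(PAD['red'],.18)); held('red',.217)"
```

```text
t 21.4 pos [0.4261 0.2283 0.1806] rot [ 1.7996e+02 -3.0000e-02  7.5790e+01] w 0.0411 F 20.0 [-0.6 -0.4 -1.1]
[-23.88  23.98   0.07]
cap (array([366.9, 242.9]), array([ 31,  34, 812], dtype=int32), array([0.4278, 0.2278])) exp [368.  243.3]
```

>>> play_rows --motion '[[3.5, [-1, 1, 0], [0, 0, 0]], [3.5, [-2.2, 2.2, 0], [0, 0, 0]], [3.5, [-2.4, 2.4, 0], [0, 0, 0]], [3.5, [-2.4, 2.4, 0], [0, 0, 0]], [3.5, [-2.4, 2.4, 0], [0, 0, 0]], [3.5, [-2.4, 2.4, 0], [0, 0, 0]], [3.5, [-2.4, 2.4, 0], [0, 0, 0]], [3.5, [-2.4, 2.4, 0], [0, 0, 0]], [3.5, [-2.4, 2.4, 0], [0, 0, 0]], [3.5, [-2, 2, 0], [0, 0, 0]], [3.5, [-1.3, 1.3, 0], [0, 0, 0]], [3.5, [-0.6, 0.7, 0], [0, 0, 0]]]'

```text
t: 22.65
position: [0.6, -0.0641, 0.1791]
ee_rot: [-179.9, 0.0, 75.7]
wrist_force: [-0.3, 0.4, -0.3]
grip_width: 0.0414
finger_force: 20.0
```

```bash
python3 -c "
from h import *
st();print(d(PAD['red'],.0613)); held('red',.217)"
```

```text
t 22.65 pos [ 0.6    -0.0641  0.1791] rot [-1.7988e+02  1.0000e-02  7.5690e+01] w 0.0414 F 20.0 [-0.3  0.4 -0.3]
[ 0.21 -0.03 11.78]
cap (array([292.4, 108.4]), array([ 20,  22, 382], dtype=int32), array([ 0.6034, -0.0624])) exp [294.3 108.1]
```

>>> play_rows --motion '[[3.5, [0.1, 0, 1.5], [0, 0, 0]], [3.5, [0, 0, 2.5], [0, 0, 0]], [3.5, [0, 0, 3], [0, 0, 0]], [3.5, [0, 0, 2], [0, 0, 0]], [3.5, [0, 0, 1.1], [0, 0, 0]], [3.5, [0, 0, 0.7], [0, 0, 0]], [3.5, [0, 0, 0.4], [0, 0, 0]], [3.5, [0, 0, 0.2], [0, 0, 0]], [3.5, [0, 0, 0.1], [0, 0, 0]], [3.5, [0, 0, 0], [0, 0, 0]], [3.5, [0, 0, 0], [0, 0, 0]]]'

```text
t: 23.8
position: [0.6008, -0.0614, 0.066]
ee_rot: [179.9, -0.0, 75.8]
wrist_force: [-0.5, -0.2, -1.1]
grip_width: 0.0416
finger_force: 20.0
```

>>> play_rows --motion '[[3.5, [0, 0, 0.2], [0, 0, 0]], [3.5, [0, 0, 0.1], [0, 0, 0]], [3.5, [0, 0, 0.1], [0, 0, 0]], [3.5, [0, 0, 0.05], [0, 0, 0]], [3.5, [0, 0, 0], [0, 0, 0]], [3.5, [0, 0, 0], [0, 0, 0]]]'

```text
t: 24.4
position: [0.6004, -0.0613, 0.0613]
ee_rot: [-180.0, -0.0, 75.8]
wrist_force: [-2.5, 0.2, 3.8]
grip_width: 0.0413
finger_force: 20.0
```

Contact. Release and rise, then go to green.

>>> play_rows --motion '[[5, [0, 0, 0], [0, 0, 0]], [7, [0, 0, 0], [0, 0, 0]], [9.5, [0, 0, 0], [0, 0, 0]], [9.5, [0, 0, 0], [0, 0, 0]], [9.5, [0, 0, 0], [0, 0, 0]], [9.5, [0, 0, -1], [0, 0, 0]], [9.5, [0, 0, -2.5], [0, 0, 0]], [9.5, [0, 0, -3], [0, 0, 0]], [9.5, [0, 0, -3], [0, 0, 0]], [9.5, [0, 0, -2], [0, 0, 0]], [9.5, [0, 0, 0], [0, 0, 0]]]'

```text
t: 25.5
position: [0.6029, -0.0618, 0.1811]
ee_rot: [179.5, -0.0, 75.8]
wrist_force: [-0.2, 0.1, 1.1]
grip_width: 0.0953
finger_force: 0.0
```

```bash
python3 -c "
from h import *
st();print(d(SH['green'],.18)); s=cams.snapshot('side')
b=blob(s,'red',proj('side',(*PAD['red'],.088)),25,110); print(b[0],b[1],ray('side',b[0],.088),PAD['red'])
b=blob(s,'green',(246,337),24); print(b[0],b[1],ray('side',b[0],.079))
"
```

```text
t 25.5 pos [ 0.6029 -0.0618  0.1811] rot [ 1.7951e+02 -3.0000e-02  7.5790e+01] w 0.0953 F 0.0 [-0.2  0.1  1.1]
[ 3.882e+01 -1.126e+01  3.000e-02]
[296.55555556 154.05149051] [286 144  22  21 369] [ 0.60102761 -0.06158911  0.088     ] [ 0.59995437 -0.06199625]
[245.23937008 337.37165354] [232 323  27  30 635] [0.59010242 0.34274579 0.079     ]
```

>>> play_rows --motion '[[9.5, [1.8, -0.5, 0], [0, 0, 0]], [9.5, [3.4, -1, 0], [0, 0, 0]], [9.5, [3.8, -1.1, 0], [0, 0, 0]], [9.5, [3.8, -1.1, 0], [0, 0, 0]], [9.5, [3.8, -1.1, 0], [0, 0, 0]], [9.5, [3.8, -1.1, 0], [0, 0, 0]], [9.5, [3.8, -1.1, 0], [0, 0, 0]], [9.5, [3.8, -1.1, 0], [0, 0, 0]], [9.5, [3.8, -1.1, 0], [0, 0, 0]], [9.5, [3.4, -1, 0], [0, 0, 0]], [9.5, [2.4, -0.7, 0], [0, 0, 0]], [9.5, [1.2, -0.3, 0], [0, 0, 0]]]'

```text
t: 26.75
position: [0.5855, 0.3439, 0.1734]
ee_rot: [-179.8, 0.1, 75.9]
wrist_force: [0.2, -0.4, -0.2]
grip_width: 0.0948
finger_force: 0.0
```

>>> play_rows --motion '[[9.5, [0, 0, 0], [0, 0, 0]], [9.5, [0, 0, 0], [0, 0, 0]]]'

```text
t: 26.95
position: [0.5867, 0.3413, 0.1748]
ee_rot: [-179.9, 0.1, 75.8]
wrist_force: [0.8, 0.0, -0.7]
grip_width: 0.0948
finger_force: 0.0
```

```bash
python3 -c "
from h import *
st();print(d(SH['green'],.051))"
```

```text
t 26.95 pos [0.5867 0.3413 0.1748] rot [-1.7994e+02  9.0000e-02  7.5770e+01] w 0.0948 F 0.0 [ 0.8  0.  -0.7]
[ 0.16  0.21 12.38]
```

>>> play_rows --motion '[[9.5, [0.1, 0.2, 1.5], [0, 0, 0]], [9.5, [0, 0, 3], [0, 0, 0]], [9.5, [0, 0, 3], [0, 0, 0]], [9.5, [0, 0, 2.5], [0, 0, 0]], [9.5, [0, 0, 1.5], [0, 0, 0]], [9.5, [0, 0, 0.7], [0, 0, 0]], [9.5, [0, 0, 0.1], [0, 0, 0]], [9.5, [0, 0, 0], [0, 0, 0]]]'

```text
t: 27.75
position: [0.59, 0.3429, 0.054]
ee_rot: [179.9, -0.1, 75.8]
wrist_force: [0.4, -0.8, 0.5]
grip_width: 0.095
finger_force: 0.0
```

>>> play_rows --motion '[[3.5, [0, 0, 0], [0, 0, 0]], [3.5, [0, 0, 0], [0, 0, 0]], [3.5, [0, 0, 0], [0, 0, 0]], [3.5, [0, 0, 0], [0, 0, 0]], [3.5, [0, 0, 0], [0, 0, 0]], [3.5, [0, 0, 0], [0, 0, 0]], [3.5, [0, 0, 0], [0, 0, 0]], [3.5, [0, 0, 0], [0, 0, 0]]]' --squeeze 20

```text
t: 28.55
position: [0.5892, 0.3428, 0.0528]
ee_rot: [-180.0, 0.0, 75.8]
wrist_force: [0.8, 0.1, -0.4]
grip_width: 0.0416
finger_force: 20.0
```

>>> play_rows --motion '[[3.5, [0, 0, -0.5], [0, 0, 0]], [3.5, [0, 0, -1], [0, 0, 0]], [3.5, [0, 0, -2], [0, 0, 0]], [3.5, [0, 0, -2.5], [0, 0, 0]], [3.5, [0, 0, -2.5], [0, 0, 0]], [3.5, [0, 0, -2.5], [0, 0, 0]], [3.5, [0, 0, -1.8], [0, 0, 0]], [3.5, [0, 0, 0], [0, 0, 0]], [3.5, [0, 0, 0], [0, 0, 0]]]'

```text
t: 29.45
position: [0.5891, 0.3427, 0.1808]
ee_rot: [180.0, -0.0, 75.8]
wrist_force: [0.4, 0.2, -2.4]
grip_width: 0.0417
finger_force: 20.0
```

```bash
python3 -c "
from h import *
st();print(d(PAD['green'],.18)); held('green',.217)"
```

```text
t 29.45 pos [0.5891 0.3427 0.1808] rot [180.    -0.    75.79] w 0.0417 F 20.0 [ 0.4  0.2 -2.4]
[-18.57  10.97   0.08]
cap (array([225.5, 305.6]), array([ 28,  24, 279], dtype=int32), array([0.5932, 0.3555])) exp [231.8 297. ]
```

>>> play_rows --motion '[[3.5, [-1.2, 0.7, 0], [0, 0, 0]], [3.5, [-2.2, 1.3, 0], [0, 0, 0]], [3.5, [-2.3, 1.35, 0], [0, 0, 0]], [3.5, [-2.3, 1.35, 0], [0, 0, 0]], [3.5, [-2.3, 1.35, 0], [0, 0, 0]], [3.5, [-2.3, 1.35, 0], [0, 0, 0]], [3.5, [-2.3, 1.35, 0], [0, 0, 0]], [3.5, [-1.9, 1.1, 0], [0, 0, 0]], [3.5, [-1.2, 0.7, 0], [0, 0, 0]], [3.5, [-0.6, 0.4, 0], [0, 0, 0]], [3.5, [0, 0, 0], [0, 0, 0]], [3.5, [0, 0, 0], [0, 0, 0]]]'

```text
t: 30.7
position: [0.6494, 0.1361, 0.1805]
ee_rot: [-180.0, -0.0, 75.8]
wrist_force: [0.6, -0.7, -1.7]
grip_width: 0.0418
finger_force: 20.0
```

```bash
python3 -c "
from h import *
st();print(d(PAD['green'],.0618)); held('green',.217)"
```

```text
t 30.7 pos [0.6494 0.1361 0.1805] rot [-1.7996e+02 -1.0000e-02  7.5810e+01] w 0.0418 F 20.0 [ 0.6 -0.7 -1.7]
[-0.02  0.07 11.87]
cap (array([233.9, 178.4]), array([ 23,  26, 430], dtype=int32), array([0.6545, 0.1387])) exp [237.5 177.6]
```

>>> play_rows --motion '[[3.5, [0, 0, 1.5], [0, 0, 0]], [3.5, [0, 0, 2.5], [0, 0, 0]], [3.5, [0, 0, 3], [0, 0, 0]], [3.5, [0, 0, 2], [0, 0, 0]], [3.5, [0, 0, 1.2], [0, 0, 0]], [3.5, [0, 0, 0.7], [0, 0, 0]], [3.5, [0, 0, 0.4], [0, 0, 0]], [3.5, [0, 0, 0.2], [0, 0, 0]], [3.5, [0, 0, 0.1], [0, 0, 0]], [3.5, [0, 0, 0], [0, 0, 0]], [3.5, [0, 0, 0], [0, 0, 0]]]'

```text
t: 31.85
position: [0.6502, 0.1356, 0.0657]
ee_rot: [179.9, -0.0, 75.8]
wrist_force: [-0.1, 0.5, -0.8]
grip_width: 0.0417
finger_force: 20.0
```

>>> play_rows --motion '[[3.5, [0, 0, 0.15], [0, 0, 0]], [3.5, [0, 0, 0.1], [0, 0, 0]], [3.5, [0, 0, 0.1], [0, 0, 0]], [3.5, [0, 0, 0.05], [0, 0, 0]], [3.5, [0, 0, 0], [0, 0, 0]], [3.5, [0, 0, 0], [0, 0, 0]]]'

```text
t: 32.45
position: [0.6498, 0.1357, 0.0617]
ee_rot: [180.0, -0.0, 75.8]
wrist_force: [-4.0, -1.0, 5.3]
grip_width: 0.0415
finger_force: 20.0
```

Contact. Release, rise, and draw back out of view.

>>> play_rows --motion '[[5, [0, 0, 0], [0, 0, 0]], [7, [0, 0, 0], [0, 0, 0]], [9.5, [0, 0, 0], [0, 0, 0]], [9.5, [0, 0, 0], [0, 0, 0]], [9.5, [0, 0, 0], [0, 0, 0]], [9.5, [0, 0, -1], [0, 0, 0]], [9.5, [0, 0, -2.5], [0, 0, 0]], [9.5, [0, 0, -3], [0, 0, 0]], [9.5, [0, 0, -3], [0, 0, 0]], [9.5, [0, 0, -3], [0, 0, 0]], [9.5, [0, 0, -2], [0, 0, 0]], [9.5, [0, 0, 0], [0, 0, 0]]]'

```text
t: 33.65
position: [0.652, 0.136, 0.2115]
ee_rot: [179.5, -0.2, 75.8]
wrist_force: [0.5, 1.0, 0.3]
grip_width: 0.095
finger_force: 0.0
```

>>> play_rows --motion '[[9.5, [0, -1.5, 0], [0, 0, 0]], [9.5, [0, -3, 0], [0, 0, 0]], [9.5, [0, -3, 0], [0, 0, 0]], [9.5, [0, -3, 0], [0, 0, 0]], [9.5, [0, -3, 0], [0, 0, 0]], [9.5, [0, -3, 0], [0, 0, 0]], [9.5, [0, -3, 0], [0, 0, 0]], [9.5, [0, -1.5, 0], [0, 0, 0]], [9.5, [0, 0, 0], [0, 0, 0]], [9.5, [0, 0, 0], [0, 0, 0]]]'

```text
t: 34.65
position: [0.4465, 0.1871, 0.2057]
ee_rot: [180.0, 0.0, 75.8]
wrist_force: [-0.6, -0.7, 0.1]
grip_width: 0.0949
finger_force: 0.0
```

```bash
python3 -c "
from h import *
st(); cv2.imwrite('pics/s9.png',cams.snapshot('side')); s=cams.snapshot('top')
for c in PAD:
  b=blob(s,c,proj('top',(*PAD[c],.097)),14); print(c,ray('top',b[0],.097)[:2].round(4),PAD[c].round(4),b[1][2:])
for c,uv in (('green',(303,241)),('blue',(473,196))):
  b=blob(s,c,uv,14); print(c,b and b[0].round(1))
t=cv2.imread('pics/top0.png')
for c,uv in (('green',(303,241)),('blue',(473,196))): print(blob(t,c,uv,14)[0].round(1))
"
```

```text
t 34.65 pos [0.4465 0.1871 0.2057] rot [179.97   0.    75.8 ] w 0.0949 F 0.0 [-0.6 -0.7  0.1]
red [ 0.5926 -0.0591] [ 0.6   -0.062] [ 24  22 381]
yellow [0.6137 0.005 ] [0.6166 0.0039] [ 21  23 290]
green [0.6474 0.135 ] [0.6499 0.1358] [ 17  15 163]
blue [0.6291 0.0699] [0.6332 0.0699] [ 18  20 209]
green [306. 245.]
blue [473.9 194.5]
[305.9 236.4]
[474.  194.4]
```

View pics/s9.png

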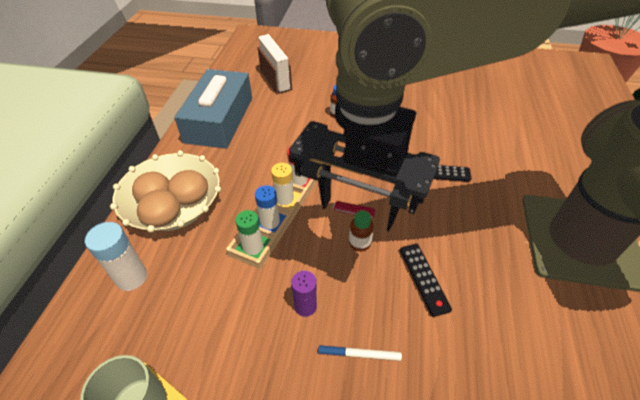

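All four shakers stand upright: green (248,235), blue (266,205) and yellow (282,183) are visible. The red one, beside (297,172), is hidden by the gripper here, but I measured it within 2 mm of its pad centre after release. Both medicine bottles are where they were and the gripper is clear.

```bash
python3 -c "
from rig import robot
print(robot.sign_off())"
```

```text
the job is handed in; nothing more can be done
None
```

All four shakers stand upright on the pads matching their caps, both medicine bottles were left standing where they were, and the job is handed in at about 35 s.

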